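# Hold the manifold block in the corner stop

### The arm

A 6-joint arm with a two-finger parallel gripper is mounted at the origin on the work surface. World frame = base frame: x ahead of the robot, y to its left, z up, the work surface at z = 0. Lengths are in m, angles in degrees, forces in N, time in s.
With the tool pointing down it reaches from about 0.25 to 0.725 m from the base axis. Payload 9.7 kg.
Tool frame: the origin (TCP) lies midway between the tips of the shut fingers; the grasp point (between the pads) lies 19 mm behind it; x points along the fingers, y is the direction in which the jaws open and shut, and the axes are right-handed (so a half turn about x gives the same grasp; the last joint's range is limited). The gripper opens to 85 mm and grips with 20 to 120 N. Pads are 22 mm wide; open, the fingers measure 114 mm over their backs; the gripper's body (76 mm by 85 mm) begins 54 mm behind the grasp point. The pads swing forward as they close: fully open they stand 13 mm farther back than shut.
Start: joints at [64.515, 4.979, 10.078, 95.1, 0, 90], TCP at [0.237, 0.496, 0.211] pointing down, gripper open.
Joint ranges: [-179.16, 179.16], [-48.56, 103.87], [-65.8, 70.77], [-126.05, 130.52], [-82.76, 87.17], [-180, 180]. Speed limits (degrees/s): [127.2, 127.2, 147.25, 180, 180, 180].

### API

Orientations are given as [roll, pitch, yaw] about the fixed x, y, z axes, in that order (R = Rz(yaw) Ry(pitch) Rx(roll)).
In Python, from workcell import bot, cams gives the robot as it stands.
- The arm moves only by the tool apply_moves, never from a script. Its argument "commands" is a list of rows, each a list of 5 numbers: the shift along the tool's x, y, z in m, then the turn about the tool's x in rad, then the opening, from -1 (shut) to 1 (fully open). In form: [[tx, ty, tz, roll, hand], ...]. A call has 1 to 12 rows; each row is the pose to reach, as a shift and turn from the pose measured when the call began, along the tool's axes at that moment; what a row does not reach only later rows make up. A row lasts 1/10 s, in which the tool goes at most 50 mm and 8.59 degrees, less where a joint would pass 70% of its speed; a pose out of reach is approached as far as the arm can. A call with a gripper value outside its range is refused whole. The fingers move at their own pace and stop on an object; "newtons" is the grip in N (left out, the last holds). Time passes only in rows, so rows that repeat a pose let the fingers close. It gives the time, the measured TCP pose, the force and the opening at its end, in the units of the state.
- bot.get_obs(): the state, without advancing time (a new reading comes with each control period).
- cams.camera(name): name is "side" or "top"; returns a dict with "frame" (420x560x3 uint8, blue, green, red), "depth" (420x560 float32, m along the optical axis (not along the pixel's ray), 0 where there is no reading), "camera_matrix" (3x3 intrinsics, pixels), "R" (3x3) and "t" (3): a world point X has camera coordinates R X + t. Camera axes: x right, y down, z forward; pixel columns grow to the right and rows downward; lengths in m; the calibration is good to about 2 mm. A picture is of the moment at which its call begins.
- bot.job_done(): hands the job in, once; it reports no verdict.
Trained networks look in the newest picture that a camera, given by its name, has taken for a name from the list of things; names that differ only in an ending like _2 or _b are one class to them, and where a whole thing is asked for, a point or a joint stands for the part that bears it (a point fixed in the world has none). Each returns a list of dicts, best first, with "confidence" (0 to 1); they miss things now and then, are a little off and sometimes report something else, mostly with a low value. They report only what shows in the picture. A call takes as long as a camera call. They do not tell look-alikes from the thing itself.
- cams.spot_in(name, camera): "rect" ([left, top, right, bottom] in pixels, round what is visible of it).
The state is a dict: "time": time; "q": joint angles; "qd": joint speeds; "joint_efforts": joint torques, N m; "ee_pos": TCP position; "tcp_rot": TCP orientation; "wrist_force": force on the tool from outside, world axes, zero at the start; "torque": the same for the moment, N m; "opening": finger opening in m.
Only numpy, scipy, OpenCV 4.12 (cv2) and the standard library are available. Lean on these libraries where they do the work, as an engineer would, in place of code of your own. Each camera call takes 0.05 s, during which the arm holds its last target. There are 200 camera calls.

### The job

Stand the fallen bare manifold block upright on its foot, neck up, on the base of the corner stop and press it into the corner, its back flat against the long fence and a side flat against the short fence, so that the outlets face out and I can screw the hose barbs into them. Finish while still holding it with the gripper, pressed firmly against both fences at once with its foot down on the base; do not let go. Leave the other things on the bench where they are.

Things in the scene. Friction and masses are not known exactly. Their poses are not given: they have to be found in the camera images.
- manifold: bare aluminium block, about 0.5 kg: 46 mm deep (x), 40 wide (y), 110 tall (z), plus a round neck on top (32 across, 12.5 high). Origin: centre of the flat foot; z from foot to neck; -x out of the front, which has three flush outlet holes 18, 42, 66 mm above the foot; +x out of the plain back; y sides alike. Starts fallen on its back: front up, z level, 23 mm above the bench
- outlet (a point): mouth of the block's middle outlet, centre of the front, 42 mm above the foot
- back (a point): point on the middle of the block's back face, 20 mm above the foot
- jig: corner stop, fixed on the bench to the left or right: plywood base 200 x 200 x 12 mm with two hardwood fences at a right angle. Origin: on the bench plane below the inner corner where the fence faces would meet; z up. Long fence's inner face is the plane x = 0, short fence's y = 0; the free base reaches 165 mm to -x and -y. Its x points roughly to the robot's right
- jig_corner (a point): the inner corner on top of the plywood base (12 mm above the bench), axes as jig
- long_fence: long fence, 190 mm long (y) x 25 mm x 40 mm high above the base, along the jig's +x side, reaching 30 mm beyond the corner; origin: middle of its inner face's lower edge, on the base; its inner face looks to -x; waxed and smooth (friction about 0.25), as are the short fence and the lacquered base
- short_fence: short fence, 110 mm long (x) x 25 mm x 40 mm high above the base, along the jig's +y side; it stops 12 mm short of the corner; origin: middle of its inner face's lower edge, on the base; its inner face looks to -y
- finished_manifold: a like block, already finished: same size, standing upright, three brass hose barbs screwed into its front; a bystander; origin: centre of its underside
- barb0: brass hose barb standing on the bench, 20 mm across, 42 mm tall; a bystander; origin: centre of its underside
- barb1: another such barb; a bystander; origin: centre of its underside
- barb2: a third such barb; a bystander; origin: centre of its underside
- screwdriver: screwdriver lying on the bench; a bystander; origin: under its middle part
- wrench: wrench lying on the bench; a bystander; origin: under its middle part
- tape: roll of masking tape lying flat, 100 mm across, 24 mm high; a bystander; origin: centre of its underside
Mind the look-alikes: they are no part of the job. Leave any purple, turquoise or yellow look-alike of the manifold alone.

How it is judged (in metres and radians):
On the way:
1. the block has been turned upright, neck up (angle between manifold's own z axis and vertical below 0.15 rad), for 0.2 s.
At the end, for the whole second after the job is handed in: Block upright (0.06 rad), neck up, foot on the base (3 mm), back on the long fence, side on the short one (3 mm, 0.06 rad), outlets away from the long fence; over 2 N on each fence and from the fingers, at rest, through the last second (contact force between manifold and long_fence above 2 N and contact force between manifold and short_fence above 2 N and contact force between the fingers and manifold above 2 N and angle between manifold's own z axis and vertical below 0.06 rad and angle between the x axis of manifold and the x axis of jig, either way round below 0.06 rad and x of back in the frame of jig_corner between -0.003 and 0.003 m and y of back in the frame of jig_corner between -0.023 and -0.017 m and z of manifold in the frame of jig_corner between -0.003 and 0.003 m and x of outlet in the frame of jig_corner below -0.04 m and linear speed of manifold below 0.01 m/s); the arm keeps its last pose, push and grip.
It fails at once if another thing on the bench moved more than 30 mm (distance of any of finished_manifold, barb0, barb1, barb2, screwdriver, wrench, tape from where it was at the start of the episode above 0.03 m).
It also fails if it takes over 64 s, if anything falls off the work surface, if the arm or the gripper's body presses on something with over 40 N, if the wrist force passes 120 N, or if a joint passes its speed limit or range.

## Working session

There is one attempt and no reset: what is moved stays moved. The work goes in short steps, Python scripts to look and compute and a tool call to move; the robot and the scene stay as the last step left them, time stands still between calls to the robot, and variables do not carry over. Pictures are saved under pics/ and viewed, about 8 in all and at most 12, crops included, and the job is handed in when it is done.

Besides the shell and the picture viewer there is one more tool, called after "Call:" by a JSON object that holds its "fn" and its "kwargs". apply_moves: Moves the arm, as the interface text tells. Its arguments: {"type":"object","properties":{"commands":{"type":"array"},"newtons":{"type":"number"}},"required":["commands"]}

```bash
mkdir -p pics; ls; cat > h.py <<'E'
import numpy as np, cv2
from workcell import bot, cams
def snap(n, save=None):
    c=cams.camera(n)
    if save: cv2.imwrite('pics/'+save,c['frame'])
    np.savez('last_%s.npz'%n,**c)
    return c
def cloud(c):
    d=c['depth'];K=c['camera_matrix'];v,u=np.mgrid[:d.shape[0],:d.shape[1]]
    P=np.stack([(u-K[0,2])/K[0,0]*d,(v-K[1,2])/K[1,1]*d,d],-1)
    W=(P-c['t'])@c['R']; W[d==0]=np.nan
    return W
E
python3 - <<'E'
from h import *
a=snap('side');b=snap('top')
cv2.imwrite('pics/top0.png',b['frame']);cv2.imwrite('pics/side0.png',a['frame'])
for n in ('side','top'):
    for t in ['manifold','jig','long_fence','short_fence','finished_manifold']:
        print(n,t,[(np.round(x['rect']).tolist(),round(x['confidence'],2)) for x in cams.spot_in(t,n)][:4])
o=bot.get_obs();print({k:np.round(v,3).tolist() for k,v in o.items()})
E
```

```text
pics
side manifold [([277.0, 264.0, 310.0, 329.0], 0.93), ([157.0, 306.0, 226.0, 378.0], 0.88), ([194.0, 241.0, 256.0, 285.0], 0.68), ([302.0, 212.0, 329.0, 254.0], 0.64)]
side jig [([192.0, 154.0, 271.0, 202.0], 0.75)]
side long_fence [([194.0, 174.0, 269.0, 193.0], 0.94)]
side short_fence [([253.0, 159.0, 264.0, 172.0], 0.64)]
side finished_manifold [([308.0, 128.0, 325.0, 176.0], 0.82)]
top manifold [([381.0, 272.0, 427.0, 317.0], 0.81), ([131.0, 220.0, 211.0, 298.0], 0.63), ([352.0, 216.0, 401.0, 238.0], 0.57), ([274.0, 181.0, 322.0, 207.0], 0.55)]
top jig [([134.0, 221.0, 213.0, 297.0], 0.56)]
top long_fence [([191.0, 221.0, 207.0, 299.0], 0.6)]
top short_fence [([146.0, 222.0, 193.0, 236.0], 0.78)]
top finished_manifold [([120.0, 143.0, 162.0, 172.0], 0.87)]
{'time': 0.6, 'q': [64.512, 4.978, 10.077, 95.101, 0.0, 89.999], 'qd': [0.058, 0.051, 0.028, 0.059, 0.041, -0.006], 'joint_efforts': [0.001, -51.982, 46.469, 0.001, 0.0, 0.0], 'ee_pos': [0.237, 0.496, 0.211], 'tcp_rot': [-94.902, 89.998, -120.389], 'wrist_force': [-0.002, -0.193, -0.704], 'torque': [0.004, -0.008, -0.008], 'opening': 0.086}
```

```bash
sleep 1
```

```text
(no output)
```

View pics/top0.png

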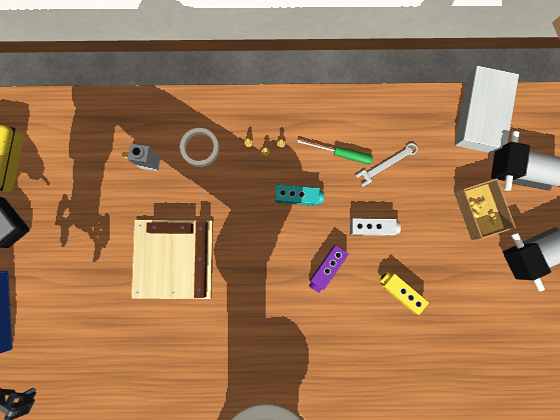

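View pics/side0.png

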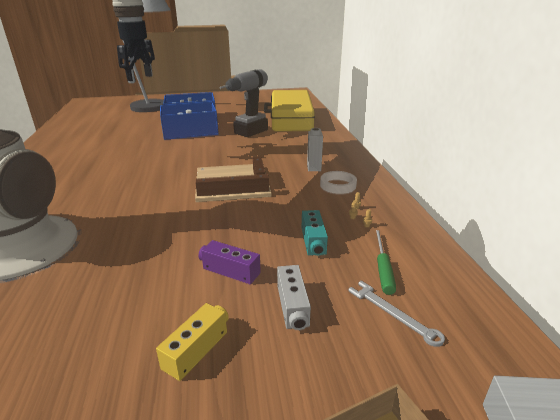

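Candidates, top image: yellow (405,293), purple (328,268), turquoise (298,194), bare silver (374,226), and the finished one with barbs at (143,157). By the description, the bare silver block at (374,226) is the one: front up, neck to the right at (400,227).

```bash
python3 - <<'E'
from h import *
t=dict(np.load('last_top.npz'));s=dict(np.load('last_side.npz'))
T=cloud(t);S=cloud(s)
def rect(P): 
    r=cv2.minAreaRect((P[:,:2]*1000).astype(np.float32)); return np.round(r[0],1),np.round(r[1],1),round(r[2],2)
def box(C,x0,y0,x1,y1,zl,zh):
    P=C[y0:y1,x0:x1].reshape(-1,3);P=P[np.isfinite(P[:,2])];return P[(P[:,2]>zl)&(P[:,2]<zh)]
print('bench z',np.nanmedian(T[330:380,330:400,2]),'cam',-t['R'].T@t['t'],t['camera_matrix'][0,0], -s['R'].T@s['t'],s['camera_matrix'][0,0])
P=box(T,340,205,412,245,.035,.056);print('blk top',len(P),rect(P),P[:,2].mean(),P[:,2].std())
P=box(T,340,205,412,245,.02,.056);print('blk all',rect(P))
P=box(S,265,255,320,335,.042,.052);print('blk side',len(P),rect(P),P[:,2].mean())
P=box(S,265,255,320,335,.015,.06);print('blk side all',len(P),rect(P))
P=box(T,125,215,218,302,.045,.06)
print('fence z',np.median(P[:,2]),len(P))
P=P[np.abs(P[:,2]-np.median(P[:,2]))<.004]
l=P[P[:,1]<P[:,1].min()+.035];print('long',rect(l))
sh=P[P[:,1]>P[:,1].min()+.036];print('short',rect(sh))
B=box(T,125,215,218,302,.006,.018);print('base',rect(B),np.median(B[:,2]))
Q=box(S,185,150,275,205,.045,.06);print('side fences',len(Q),rect(Q),np.median(Q[:,2]))
# close crop
c=cv2.resize(t['frame'][195:320,260:435],None,fx=4,fy=4,interpolation=cv2.INTER_CUBIC)
d=cv2.resize(t['frame'][210:305,125:220],None,fx=5,fy=5,interpolation=cv2.INTER_CUBIC)
cv2.imwrite('pics/crop.png',np.hstack([c[:475,360:700],d[:475,:450]]))
from scipy.spatial.transform import Rotation as Ro
print(Ro.from_euler('xyz',[-94.902,89.998,-120.389],degrees=True).as_matrix().round(3))
E
```

```text
bench z 0.00015228127691920015 cam [ 0.46792084 -0.03647579  1.17996547] 454.9640345127985 [ 0.45224205 -0.80095642  0.49958645] 400.7937735278537
blk top 759 (array([ 559.5, -282.3]), array([122.8,  40.5]), 88.88) 0.04583460951869599 0.0029598891014471157
blk all (array([ 559.5, -282.6]), array([123.5,  40.5]), 88.88)
blk side 1056 (array([ 558.5, -279.2]), array([112. ,  40.2]), 88.55) 0.047212875329200335
blk side all 1561 (array([ 558.3, -285.4]), array([124.5,  40.3]), 88.53)
fence z 0.05242920111319441 1251
long (array([482. , 158.9]), array([ 25.8, 187.4]), 89.05)
short (array([559.9, 237.1]), array([108.6,  25. ]), 88.07)
base (array([485.3, 247.9]), array([225.2, 216.5]), 88.49) 0.012499600015549148
side fences 659 (array([482.4, 213.9]), array([146.8, 187.7]), 89.48) 0.05296047850472748
[[-0.     0.43   0.903]
 [-0.     0.903 -0.43 ]
 [-1.    -0.    -0.   ]]
```

View pics/crop.png

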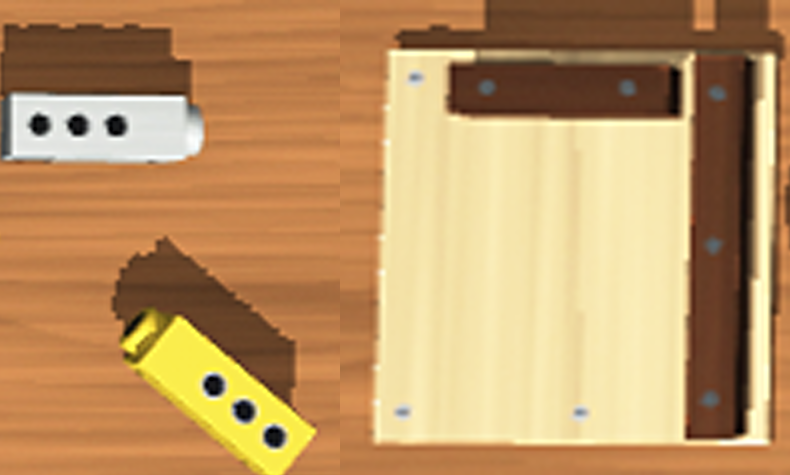

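The crop confirms it: the plain silver block (neck right, outlets toward the left) and, in the jig, the long fence on the right and short fence on the far side. The moves only turn the tool about its vertical axis. So I'll grip the block lightly by its sides near the neck and pivot it up about its foot edge inside the pads.

Call:
{"fn": "apply_moves", "kwargs": {"commands": [[0.03,-0.594,0.639,1.148,1],[0.03,-0.594,0.639,1.148,1],[0.03,-0.594,0.639,1.148,1],[0.03,-0.594,0.639,1.148,1],[0.03,-0.594,0.639,1.148,1],[0.03,-0.594,0.639,1.148,1],[0.03,-0.594,0.639,1.148,1],[0.03,-0.594,0.639,1.148,1],[0.03,-0.594,0.639,1.148,1],[0.03,-0.594,0.639,1.148,1],[0.03,-0.594,0.639,1.148,1],[0.03,-0.594,0.639,1.148,1]], "newtons": 20}}

```text
time: 1.8
ee_pos: [0.4578, -0.0633, 0.1907]
tcp_rot: [90.7, 89.9, -0.6]
wrist_force: [0.8, 1.4, 0.7]
opening: 0.0854
```

Call:
{"fn": "apply_moves", "kwargs": {"commands": [[0.08,0.106,0.249,0,1],[0.08,0.106,0.249,0,1],[0.08,0.106,0.249,0,1],[0.08,0.106,0.249,0,1],[0.08,0.106,0.249,0,1],[0.08,0.106,0.249,0,1],[0.08,0.106,0.249,0,1],[0.08,0.106,0.249,0,1],[0.08,0.106,0.249,0,1]]}}

```text
time: 2.7
ee_pos: [0.5583, -0.3139, 0.1114]
tcp_rot: [88.4, 89.9, -2.8]
wrist_force: [-0.1, 0.3, 0.5]
opening: 0.0855
```

```bash
python3 - <<'E'
from h import *
a=snap('side');o=bot.get_obs();print({k:np.round(o[k],4).tolist() for k in('time','q','ee_pos','tcp_rot')})
cv2.imwrite('pics/s1.png',cv2.resize(a['frame'][190:360,200:400],None,fx=3,fy=3))
E
```

```text
{'time': 2.75, 'q': [-29.3457, 16.5415, 12.3975, 85.7527, 0.0351, 61.882], 'ee_pos': [0.5584, -0.3137, 0.1117], 'tcp_rot': [80.6523, 89.8909, -10.5754]}
```

View pics/s1.png

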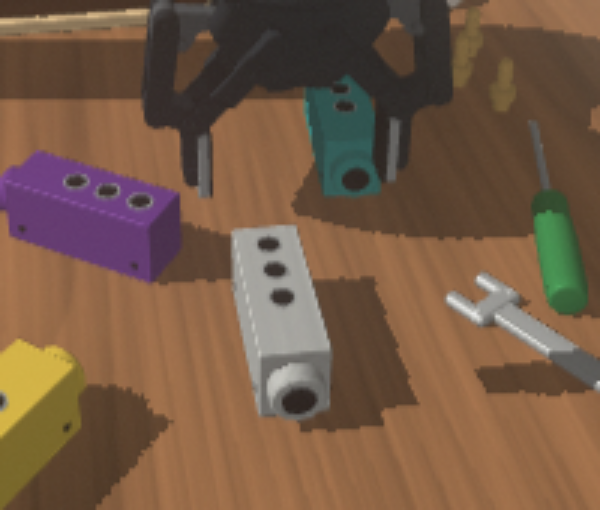

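Side view: the open fingers straddle the silver block's line (pads at about (203,165) and (393,150) in the crop), with clear floor on both sides. Descending.

Call:
{"fn": "apply_moves", "kwargs": {"commands": [[0.04,0,0.001,0,1],[0.08,0,0.001,0,1],[0.1,0,0.001,0,1],[0.106,0,0.001,0,1],[0.106,0,0.001,0,1],[0.106,0,0.001,0,-1],[0.106,0,0.001,0,-1],[0.106,0,0.001,0,-1],[0.106,0,0.001,0,-1],[0.106,0,0.001,0,-1],[0.106,0,0.001,0,-1],[0.106,0,0.001,0,-1]], "newtons": 20}}

```text
time: 3.95
ee_pos: [0.5591, -0.3151, 0.0071]
tcp_rot: [71.1, 89.8, -20.1]
wrist_force: [-0.6, 0.6, 6.0]
opening: 0.0396
```

Call:
{"fn": "apply_moves", "kwargs": {"commands": [[-0.004,0,-0.002,0,-1],[-0.008,0,-0.003,0,-1],[-0.012,0,-0.005,0,-1],[-0.0155,0,-0.007,0,-1],[-0.019,0,-0.009,0,-1],[-0.0225,0,-0.0115,0,-1],[-0.026,0,-0.0135,0,-1],[-0.029,0,-0.016,0,-1],[-0.029,0,-0.016,0,-1]], "newtons": 20}}

```text
time: 4.85
ee_pos: [0.5596, -0.2989, 0.0367]
tcp_rot: [70.8, 89.7, -20.4]
wrist_force: [-0.1, -0.3, -5.4]
opening: 0.0397
```

```bash
python3 - <<'E'
from h import *
a=snap('side');o=bot.get_obs();print({k:np.round(o[k],4).tolist() for k in('time','wrist_force','torque','ee_pos','opening')})
cv2.imwrite('pics/s2.png',cv2.resize(a['frame'][190:360,200:400],None,fx=3,fy=3))
S=cloud(a);b=a['frame'].astype(int)
E
```

```text
{'time': 4.9, 'wrist_force': [-0.4968, 0.027, -5.4584], 'torque': [-0.2004, 0.0379, 0.0588], 'ee_pos': [0.5595, -0.299, 0.0364], 'opening': 0.0395}
```

View pics/s2.png

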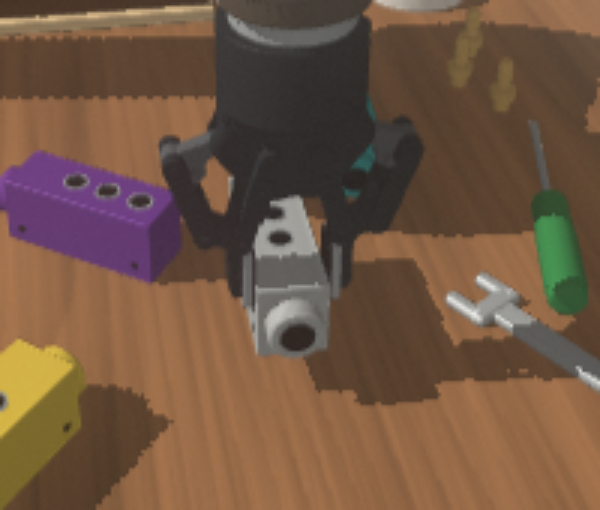

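The block came up level: the 20 N pads hold the 0.2 Nm. I'll put it down and regrip right at the neck end, with less pad overlap, so that gravity turns it.

Call:
{"fn": "apply_moves", "kwargs": {"commands": [[0.015,0,0.008,0,-1],[0.026,0,0.014,0,-1],[0.0295,0,0.016,0,-1],[0.0295,0,0.016,0,-1],[0.0295,0,0.016,0,0.2],[0.0295,0,0.016,0,0.2],[0.02,0,0.028,0,0.2],[0.02,0,0.028,0,0.2],[0.02,0,0.028,0,-1],[0.02,0,0.028,0,-1],[0.02,0,0.028,0,-1],[0.02,0,0.028,0,-1]], "newtons": 20}}

```text
time: 6.1
ee_pos: [0.559, -0.3272, 0.0164]
tcp_rot: [63.0, 89.7, -28.2]
wrist_force: [-0.3, -3.9, 1.8]
opening: 0.039
```

Call:
{"fn": "apply_moves", "kwargs": {"commands": [[0,0,0,0,-1],[-0.045,0,0,0,-1],[-0.09,0,0,0,-1],[-0.13,0,0,0,-1],[-0.13,0,0,0,-1],[-0.13,0,0,0,-1]], "newtons": 20}}

```text
time: 6.7
ee_pos: [0.5586, -0.3263, 0.1457]
tcp_rot: [75.2, 89.8, -16.0]
wrist_force: [-0.4, -0.0, -5.2]
opening: 0.0389
```

```bash
python3 - <<'E'
from h import *
a=snap('side');o=bot.get_obs();print({k:np.round(o[k],4).tolist() for k in('time','wrist_force','torque','ee_pos','opening')})
cv2.imwrite('pics/s3.png',cv2.resize(a['frame'][160:360,200:400],None,fx=2.5,fy=2.5))
E
```

```text
{'time': 6.75, 'wrist_force': [-0.4429, 0.4575, -5.067], 'torque': [-0.1335, 0.0557, 0.0467], 'ee_pos': [0.558, -0.3262, 0.1442], 'opening': 0.0389}
```

View pics/s3.png

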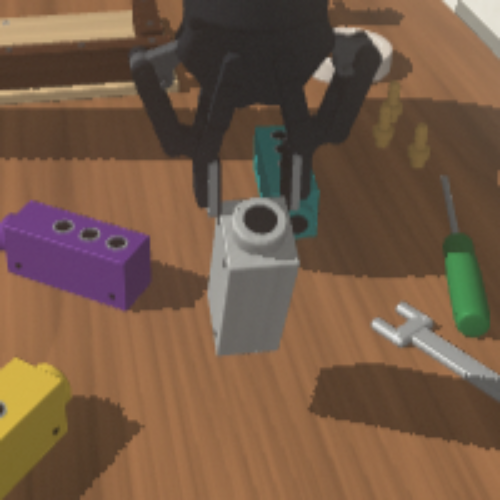

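It swung most of the way: top/neck now at (258,220) in the crop, back face toward the camera. Measuring the tilt from the back-face plane.

```bash
cat >> h.py <<'E'
def tilt(c=None,yc=None):
    c=c or snap('side');W=cloud(c);o=bot.get_obs();g=np.array(o['ee_pos'])
    f=c['frame'].astype(int);grey=(f.max(-1)-f.min(-1)<25)&(f.mean(-1)>70)
    m=grey&np.isfinite(W[...,2])&(np.abs(W[...,0]-g[0])<.018)&(np.abs(W[...,1]-g[1])<.13)&(W[...,2]<g[2]+.06)&(W[...,2]>.004)
    P=W[m]; best=None;rng=np.random.default_rng(0)
    for _ in range(400):  # RANSAC for the camera-facing back plane
        a,b,d=P[rng.integers(len(P),size=3)];n=np.cross(b-a,d-a);l=np.linalg.norm(n)
        if l<1e-5: continue
        n/=l; i=np.abs((P-a)@n)<.0015
        if best is None or i.sum()>best.sum(): best=i
    Q=P[best];q=Q.mean(0);n=np.linalg.svd(Q-q)[2][2]; n*=-np.sign(n[1]) 
    print('plane',len(Q),'of',len(P),'n',n.round(3),'centre',q.round(4),'zrange',Q[:,2].min().round(4),Q[:,2].max().round(4),'tilt from upright deg',np.degrees(np.arcsin(-n[2])).round(2),'yaw deg',np.degrees(np.arctan2(-n[0],-n[1])).round(2),'tcp',g.round(4))
    return Q
E
python3 - <<'E'
from h import *
c=dict(np.load('last_side.npz'));Q=tilt(c)
i=Q[:,2].argmin();print(Q[i],Q[Q[:,2].argmax()])
E
```

```text
plane 843 of 1402 n [-0.022 -0.926 -0.377] centre [ 0.5579 -0.3538  0.1137] zrange 0.0578 0.161 tilt from upright deg 22.12 yaw deg 1.38 tcp [ 0.558  -0.3262  0.1442]
[ 0.56090979 -0.32963501  0.05780084] [ 0.56371775 -0.37185028  0.16099836]
```

Call:
{"fn": "apply_moves", "kwargs": {"commands": [[0.04,0,0,0,-1],[0.054,0,0,0,-1],[0.058,0,-0.003,0,-1],[0.059,0,-0.009,0,-1],[0.06,0,-0.015,0,-1],[0.061,0,-0.022,0,-1],[0.063,0,-0.029,0,-1],[0.065,0,-0.036,0,-1],[0.067,0,-0.039,0,-1],[0.067,0,-0.039,0,-1]], "newtons": 20}}

```text
time: 7.75
ee_pos: [0.5589, -0.2861, 0.0781]
tcp_rot: [103.7, 89.9, 12.6]
wrist_force: [-2.9, 4.2, 14.4]
opening: 0.0389
```

```bash
python3 - <<'E'
from h import *
c=snap('side');o=bot.get_obs();print({k:np.round(o[k],4).tolist() for k in('time','wrist_force','torque','ee_pos','opening')})
tilt(c)
E
```

```text
{'time': 7.8, 'wrist_force': [-2.9988, 3.8802, 13.6564], 'torque': [0.5313, 0.5938, -0.0777], 'ee_pos': [0.5589, -0.2863, 0.0782], 'opening': 0.0386}
plane 1034 of 1471 n [-0.023 -0.999 -0.045] centre [ 0.5585 -0.3329  0.0612] zrange 0.004 0.113 tilt from upright deg 2.57 yaw deg 1.32 tcp [ 0.5589 -0.2863  0.0782]
```

The block is nearly upright (2.6°), pressed on its foot. I'll let go so it settles flat, then regrip firmly, lower and centred on its depth.

Call:
{"fn": "apply_moves", "kwargs": {"commands": [[-0.002,0,0,0,-1],[-0.002,0,0,0,0.3],[-0.002,0,0,0,0.3],[0.0,0,0.012,0,0.3],[0.009,0,0.024,0,0.3],[0.018,0,0.024,0,0.3],[0.018,0,0.024,0,0.3],[0.018,0,0.024,0,-1],[0.018,0,0.024,0,-1],[0.018,0,0.024,0,-1],[0.018,0,0.024,0,-1],[0.018,0,0.024,0,-1]], "newtons": 80}}

```text
time: 9.0
ee_pos: [0.5584, -0.3101, 0.0601]
tcp_rot: [105.7, 89.9, 14.6]
wrist_force: [-0.3, -0.2, -4.4]
opening: 0.0389
```

```bash
python3 - <<'E'
from h import *
c=snap('side',);o=bot.get_obs();print({k:np.round(o[k],4).tolist() for k in('time','wrist_force','torque','ee_pos','tcp_rot','opening')})
tilt(c)
cv2.imwrite('pics/s4.png',cv2.resize(c['frame'][160:360,200:400],None,fx=2.5,fy=2.5))
E
```

```text
{'time': 9.05, 'wrist_force': [0.6874, -0.5473, -4.608], 'torque': [0.0584, -0.0405, 0.0279], 'ee_pos': [0.5584, -0.3101, 0.0601], 'tcp_rot': [105.6537, 89.8899, 14.51], 'opening': 0.0388}
plane 1079 of 1332 n [-0.009 -1.     0.004] centre [ 0.5581 -0.3245  0.0607] zrange 0.004 0.1131 tilt from upright deg -0.24 yaw deg 0.49 tcp [ 0.5584 -0.3101  0.0601]
```

View pics/s4.png

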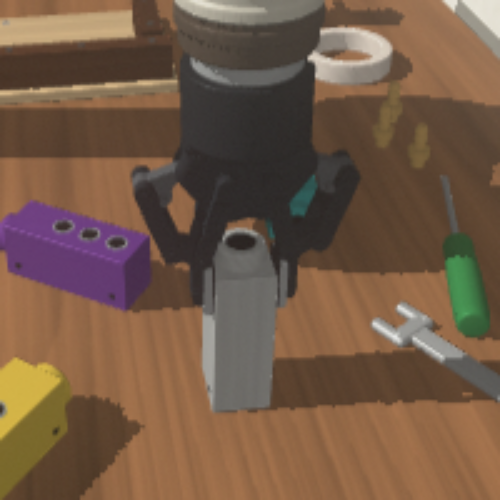

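Back view: the silver block stands upright between the pads, with a measured tilt of -0.2°. Lifting and carrying it to the jig.

Call:
{"fn": "apply_moves", "kwargs": {"commands": [[-0.03,0,0,0,-1],[-0.07,0,0,0,-1],[-0.09,0,-0.01,0,-1],[-0.09,-0.005,-0.04,0,-1],[-0.09,-0.009,-0.08,0,-1],[-0.09,-0.013,-0.12,0,-1],[-0.09,-0.017,-0.16,0,-1],[-0.09,-0.022,-0.2,0,-1],[-0.09,-0.026,-0.24,0,-1],[-0.09,-0.03,-0.28,0,-1],[-0.09,-0.034,-0.31,0,-1],[-0.09,-0.037,-0.33,0,-1]], "newtons": 80}}

```text
time: 10.25
ee_pos: [0.5274, 0.0226, 0.1503]
tcp_rot: [111.6, 89.9, 20.6]
wrist_force: [-0.0, -0.9, -3.7]
opening: 0.0391
```

```bash
python3 - <<'E'
from h import *
o=bot.get_obs();print({k:np.round(o[k],4).tolist() for k in('time','wrist_force','torque','ee_pos','tcp_rot','opening')})
E
```

```text
{'time': 10.25, 'wrist_force': [-0.0459, -0.9093, -3.7479], 'torque': [-0.0835, -0.0103, -0.0025], 'ee_pos': [0.5274, 0.0226, 0.1503], 'tcp_rot': [111.6471, 89.8658, 20.5956], 'opening': 0.0391}
```

Call:
{"fn": "apply_moves", "kwargs": {"commands": [[0,-0.003,-0.03,0,-1],[0,-0.007,-0.07,0,-1],[0,-0.011,-0.11,0,-1],[0,-0.015,-0.145,0,-1],[0,-0.0165,-0.165,0,-1],[0,-0.0165,-0.174,0,-1],[0,-0.0165,-0.174,0,-1],[0,-0.0165,-0.174,0,-1]]}}

```text
time: 11.05
ee_pos: [0.5141, 0.1963, 0.1504]
tcp_rot: [102.5, 89.9, 11.4]
wrist_force: [-0.5, -0.4, -4.4]
opening: 0.0387
```

```bash
python3 - <<'E'
from h import *
t=snap('top');s=snap('side');o=bot.get_obs();print({k:np.round(o[k],4).tolist() for k in('time','wrist_force','torque','ee_pos','tcp_rot','opening')})
tilt(s)
cv2.imwrite('pics/s5.png',np.hstack([cv2.resize(t['frame'][200:310,120:230],(395,395),interpolation=cv2.INTER_CUBIC),cv2.resize(s['frame'][100:210,180:290],(395,395),interpolation=cv2.INTER_CUBIC)]))
E
```

```text
{'time': 11.15, 'wrist_force': [-0.234, 0.14, -4.2351], 'torque': [-0.0512, -0.0117, -0.0048], 'ee_pos': [0.5143, 0.1958, 0.1505], 'tcp_rot': [105.1404, 89.8683, 14.019], 'opening': 0.0388}
plane 341 of 638 n [ 0.014 -1.    -0.002] centre [0.5139 0.1815 0.1514] zrange 0.0932 0.2029 tilt from upright deg 0.14 yaw deg -0.79 tcp [0.5143 0.1958 0.1505]
```

View pics/s5.png

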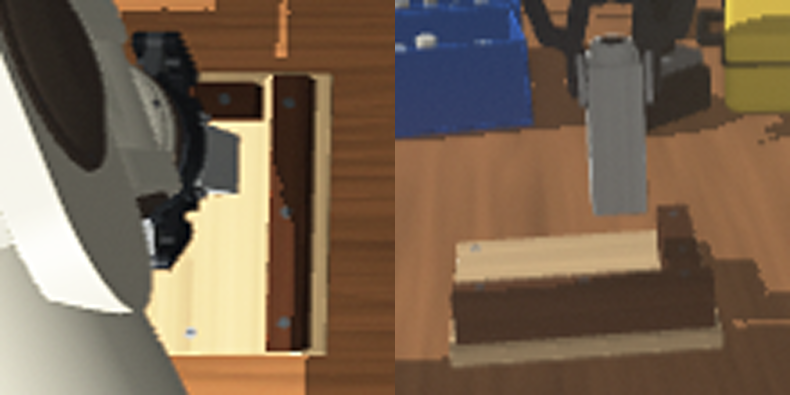

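The block hangs upright, back face toward the long fence and about 11 mm off both fences. Lowering to the base.

Call:
{"fn": "apply_moves", "kwargs": {"commands": [[0.03,0,0,0,-1],[0.06,0,0,0,-1],[0.073,0,0,0,-1],[0.076,0,0,0,-1],[0.078,0,0,0,-1],[0.079,0,0,0,-1],[0.079,0,0,0,-1]], "newtons": 80}}

```text
time: 11.85
ee_pos: [0.5151, 0.1961, 0.0727]
tcp_rot: [108.1, 89.8, 16.9]
wrist_force: [0.2, 0.7, -4.8]
opening: 0.0387
```

Call:
{"fn": "apply_moves", "kwargs": {"commands": [[0.002,0,0,0,-1],[0.002,0,0,0,-1],[0.002,0.004,0.004,0,-1],[0.002,0.007,0.007,0,-1],[0.002,0.009,0.009,0,-1],[0.002,0.0095,0.0095,0,-1],[0.002,0.0095,0.0095,0,-1]], "newtons": 100}}

```text
time: 12.55
ee_pos: [0.5252, 0.1868, 0.0718]
tcp_rot: [117.6, 89.6, 26.5]
wrist_force: [-2.1, 2.1, 6.1]
opening: 0.0385
```

Call:
{"fn": "apply_moves", "kwargs": {"commands": [[0.0005,0.001,0.001,0,-1],[0.0005,0.002,0.002,0,-1],[0.0005,0.002,0.002,0,-1]], "newtons": 100}}

```text
time: 12.85
ee_pos: [0.5276, 0.1848, 0.0718]
tcp_rot: [121.9, 89.6, 30.8]
wrist_force: [-2.5, 2.1, 5.2]
opening: 0.0381
```

Call:
{"fn": "apply_moves", "kwargs": {"commands": [[0.0003,0.001,0.001,0,-1],[0.0003,0.002,0.002,0,-1],[0.0003,0.002,0.002,0,-1]]}}

```text
time: 13.15
ee_pos: [0.5279, 0.1841, 0.0718]
tcp_rot: [160.4, 89.6, 69.4]
wrist_force: [-12.1, 6.2, 9.7]
opening: 0.0381
```

```bash
python3 - <<'E'
from h import *
s=snap('side');o=bot.get_obs();print({k:np.round(o[k],4).tolist() for k in('time','wrist_force','torque','ee_pos','tcp_rot','opening')})
tilt(s)
E
```

```text
{'time': 13.2, 'wrist_force': [-11.9059, 7.0665, 9.6679], 'torque': [1.9262, 2.8444, 0.1762], 'ee_pos': [0.5279, 0.184, 0.0719], 'tcp_rot': [159.201, 89.5815, 68.1605], 'opening': 0.0387}
plane 214 of 415 n [-0.002 -1.    -0.008] centre [0.5278 0.1698 0.089 ] zrange 0.0523 0.1244 tilt from upright deg 0.43 yaw deg 0.09 tcp [0.5279 0.184  0.0719]
```

Call:
{"fn": "apply_moves", "kwargs": {"commands": [[0.001,0.0018,0.001,0,-1],[0.0015,0.0018,0.0018,0,-1],[0.0015,0.0018,0.0024,0,-1],[0.0015,0.0018,0.0024,0,-1],[0.0015,0.0018,0.0024,0,-1]]}}

```text
time: 13.7
ee_pos: [0.528, 0.1835, 0.0719]
tcp_rot: [-179.9, 89.4, 89.1]
wrist_force: [-15.5, 9.3, 17.8]
opening: 0.0387
```

```bash
python3 - <<'E'
from h import *
s=snap('side');o=bot.get_obs();print({k:np.round(o[k],4).tolist() for k in('time','wrist_force','torque','ee_pos','tcp_rot','opening')})
tilt(s)
E
```

```text
{'time': 13.75, 'wrist_force': [-15.2338, 10.2915, 16.9594], 'torque': [2.3686, 3.5758, 0.2388], 'ee_pos': [0.528, 0.1835, 0.0718], 'tcp_rot': [-179.7223, 89.3543, 89.3481], 'opening': 0.0386}
plane 209 of 412 n [-0.019 -1.    -0.003] centre [0.5275 0.1694 0.0893] zrange 0.0528 0.1245 tilt from upright deg 0.14 yaw deg 1.06 tcp [0.528  0.1835 0.0718]
```

Call:
{"fn": "apply_moves", "kwargs": {"commands": [[0.0012,0.0019,0.0025,0,-1],[0.0012,0.0019,0.0032,0,-1],[0.0012,0.0019,0.004,0,-1],[0.0012,0.0019,0.004,0,-1],[0.0012,0.0019,0.004,0,-1],[0.0012,0.0019,0.004,0,-1],[0.0012,0.0019,0.004,0,-1]], "newtons": 120}}

```text
time: 14.45
ee_pos: [0.5281, 0.1826, 0.0721]
tcp_rot: [-171.0, 89.0, 98.2]
wrist_force: [-15.5, 14.1, 14.8]
opening: 0.0383
```

```bash
python3 - <<'E'
from h import *
s=snap('side');t=snap('top');o=bot.get_obs();print({k:np.round(o[k],4).tolist() for k in('time','wrist_force','torque','ee_pos','tcp_rot','opening')})
tilt(s)
cv2.imwrite('pics/s6.png',np.hstack([cv2.resize(t['frame'][200:310,120:230],(395,395),interpolation=cv2.INTER_CUBIC),cv2.resize(s['frame'][100:210,180:290],(395,395),interpolation=cv2.INTER_CUBIC)]))
E
```

```text
{'time': 14.55, 'wrist_force': [-16.6325, 14.6776, 15.0039], 'torque': [3.7958, 3.5756, 0.0754], 'ee_pos': [0.528, 0.1826, 0.072], 'tcp_rot': [-170.6115, 88.951, 98.602], 'opening': 0.0384}
plane 210 of 406 n [ 0.019 -1.    -0.019] centre [0.528  0.1687 0.0894] zrange 0.052 0.1246 tilt from upright deg 1.1 yaw deg -1.07 tcp [0.528  0.1826 0.072 ]
```

View pics/s6.png

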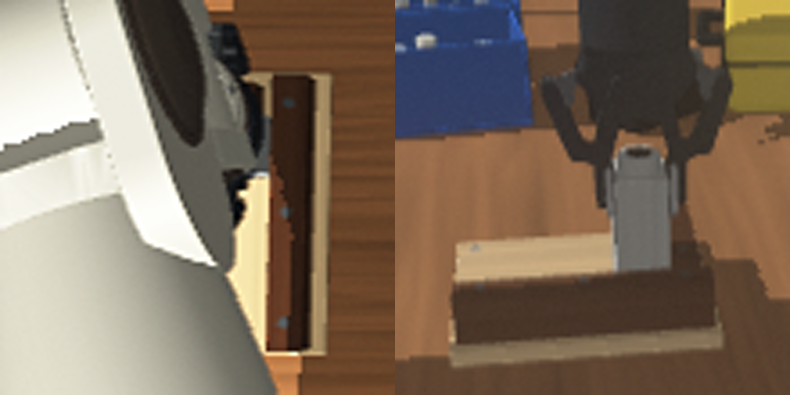

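The block sits in the corner between the fences: back on the long fence, side at the short one, outlets facing away. Tilt is about 1° and the forces are steady (about 16 N short fence, 14 N long fence, 20 N down). Handing in.

```bash
python3 - <<'E'
from h import *
for _ in range(3): s=snap('side')
o=bot.get_obs();print({k:np.round(o[k],4).tolist() for k in('time','wrist_force','ee_pos','opening')}); tilt(s)
print(bot.job_done())
E
```

```text
{'time': 14.7, 'wrist_force': [-15.8034, 15.2619, 14.9604], 'ee_pos': [0.5281, 0.1826, 0.0721], 'opening': 0.0385}
plane 202 of 409 n [-0.027 -1.    -0.014] centre [0.5277 0.1681 0.0889] zrange 0.0519 0.124 tilt from upright deg 0.82 yaw deg 1.55 tcp [0.5281 0.1826 0.0721]
the job is handed in; nothing more can be done
None
```

The bare silver block is standing upright, neck up, in the corner of the stop with its outlets facing out. I handed the job in at about 14.7 s with the gripper still holding it; no verdict is reported.

**How it went:** The first light grip, taken lower down from the neck, only lifted the block level, so I set it down and regripped at the neck end. It then swung most of the way up, and I pressed its foot against the bench to finish. After that I let it settle, regripped firmly, carried it over the long fence, lowered it onto the base and pushed it into the corner.

**Last checks:**

| Check | Result |
|---|---|
| Tilt from upright | about 0.8° (limit 3.4°) |
| Push toward the short fence | about 16 N at the wrist |
| Push toward the long fence | about 15 N at the wrist |
| Downward press | about 15 N at the wrist |
| Grip | 120 N set, opening 38.5 mm |
| Arm position | steady within 0.1 mm |

- **Fence forces:** I could only measure the total at the wrist. Allowing for friction, I estimate at least 5 N on the long fence and 9 N on the short one.
- **Turn about vertical:** readings with the block in the corner varied between -1.1° and +1.6°, which I put down to the few depth pixels on the block. All are within the limit.
- **Back face:** it measured about 2 mm past my estimate of the long fence face, which is about the camera calibration error.
- **Other things on the bench:** I kept the path clear of them but did not measure their positions again at the end.

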